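# Check a radio's battery contacts with measuring tweezers

## Task

Lever the radio's battery cover open with the blade of the pry tool, not with the fingers, until it stands about upright, and lay the pry tool back down on the table. Then take the sprung measuring tweezers off their stand and squeeze them until the tips have the spacing of the two round battery contacts, one tip on the middle of each, both contacts pressed part way down but not to their stops. The program finishes while holding the tweezers squeezed and steady there; leave the other things on the table where they are.

Things in the scene. Friction and masses are not known exactly. Their poses are not given: they have to be found in the camera images.
- pry_grip (a point): Pry tool lying on the table, left or right of the radio (swapped with the tweezers' stand): dark handle 75 mm long, 20 wide, 22 high, flat steel blade at one end. This point: centre of the grip, 11 mm above the underside; x along the tool to the blade's tip, z up. Handle from 48 mm behind this point to 27 mm ahead. About 60 g, balanced within 15 mm of this point.
- pry_tip (a point): Middle of the blade's tip, 85 mm ahead of pry_grip on the tool's centre line; same axes. The blade is 14 mm wide, 3 mm thick, 58 mm long.
- radio: Radio lying on its face, grey, 130 mm (x) by 160 mm (y), 50 mm high, does not move; origin at the middle of its underside; x away from the robot, y left, z up; turned up to 0.3 rad. Its top has a battery compartment under the cover, from 17 to 90 mm behind the near face, 80 mm wide, holding two contacts.
- cover_lip (a point): Middle of the near edge of the battery cover, at its underside: grey flap 90 mm long, 78 wide, 5 thick, flush with the radio's near face, 50 mm above the table when shut. x along the cover to its hinge, z up when shut (turns with the cover). Below the edge the face has a notch 36 mm wide, 10 mm high (40 to 50 mm above the table), 12 mm deep: a level blade goes straight in along x.
- cover_hinge (a point): Middle of the cover's hinge line (along y) at its underside, 90 mm beyond cover_lip along x, 50 mm above the table.
- cover (a joint): Cover angle, rad: 0 shut (may start slightly ajar), 1.57 upright, 1.9 fully back. The hinge is slightly stiff (0.03 N m; cover 30 g): the cover stays where it is left.
- tweezers_grip (a point): Sprung measuring tweezers, level on a stand: dark housing 70 x 30 x 20 mm at the rear, two steel arms with dark grip pads, tips bent straight down. This point: midway between the pads, 58 mm above the table at first; x to the tips, y from arm b to arm a, z up. Pads 24 mm long, 16 high, 38 mm over their outer faces when free; pinch them across y from above. About 55 g, balanced 60 mm behind.
- rest: The tweezers' stand, fixed: foot 90 x 60 x 6 mm, pedestal 74 x 42 mm under the housing, carrying it at 48 mm height, cheeks up to 53 mm. Origin at the underside, 80 mm behind tweezers_grip (below the arms' pivots); its front ends 40 mm ahead of the origin. x to the tips. Lift the tweezers straight up off it.
- tip_a (a point): Lower end of arm a's tip (round, 4 mm across), 40 mm ahead of and 42 mm below tweezers_grip, on the +y side. Free tips are 36 mm apart (centres); tip spacing = 1.5 x width over the pads' outer faces - 21 mm.
- tip_b (a point): Lower end of arm b's tip, the same on the -y side.
- prong_a (a joint): Closing angle of tweezer arm a, rad: 0 free, stop at 0.12. Its pivot lies 80 mm behind the pads: each tip moves in by 120 mm x angle, each pad by 80 mm x angle. The pads need about 3.5 N to begin to move and 10 to 14 N at the spacings of the contacts.
- prong_b (a joint): Closing angle of tweezer arm b, same sense and spring.
- pin_a_top (a point): Top centre of one of two sprung steel battery contacts (discs 10 mm across) under the cover, 37 mm behind the radio's near face, 44 mm above the table when free; on the radio's +y side. Axes as the radio's. The two stand side by side along the radio's y, 16 to 22 mm apart (centres), differing from run to run.
- pin_b_top (a point): Top centre of the other contact, on the radio's -y side.
- pin_a (a joint): How far contact a is pressed down, m: 0 free, 0.007 at its stop; 0.3 N to begin, then 150 N/m.
- pin_b (a joint): How far contact b is pressed down, same.
- spool: Bystander, to be left alone: solder spool, 48 mm across, 28 mm high.
- dish: Bystander, to be left alone: white two-part dish, 70 x 90 x 22 mm.
- cell0: Bystander, to be left alone: loose battery cell standing, 26 mm across, 50 mm high.
- cell1: Bystander, to be left alone: second loose battery cell, same size.
- screwdriver: Bystander, to be left alone: screwdriver lying on the table.

How it is judged:
On the way, in this order (a step that is already met when the one before it is completed fails the run):
1. the blade lifts the cover (value of joint cover above 0.25 rad and contact force between pry and cover above 0.02 N).
2. the cover stands about upright (value of joint cover above 1.2 rad), for 0.1 s.
3. the pry tool is laid on the table and let go (height (world z) of pry_grip below 0.03 m and contact force between the fingers and pry below 0.1 N), for 0.2 s.
At the end, for the whole second after the job is handed in: Cover open over 1.2 rad; each contact has a tip within 3.5 mm of its centre and is pressed 1 to 6 mm; fingers squeeze both arms (over 2 N, 0.02 rad), steady; tweezers level within 0.3 rad, grip over 70 mm up, not leaning on the radio; pry tool lies on the table (centre under 30 mm), untouched (all of step 3 and ((horizontal distance between tip_a and pin_a_top below 0.0035 m and horizontal distance between tip_b and pin_b_top below 0.0035 m) or (horizontal distance between tip_a and pin_b_top below 0.0035 m and horizontal distance between tip_b and pin_a_top below 0.0035 m)) and value of joint pin_a between 0.001 and 0.006 m and contact force between the fingers and prong_a above 2 N and velocity of joint prong_a between -0.1 and 0.1 rad/s and value of joint each of prong_a, prong_b above 0.02 rad and value of joint pin_b between 0.001 and 0.006 m and contact force between the fingers and prong_b above 2 N and velocity of joint prong_b between -0.1 and 0.1 rad/s and value of joint cover above 1.2 rad and contact force between tweezers and radio below 0.5 N and angle between tweezers_grip's own z axis and vertical below 0.3 rad and height (world z) of tweezers_grip above 0.07 m); the arm keeps its last pose, push and grip.
It fails at once if the fingers push on the cover (over 2 N) (contact force between the fingers and cover above 2 N).
It fails at once if a bystander is moved by more than 30 mm (distance of any of spool, dish, cell0, cell1, screwdriver from where it was at the start of the episode above 0.03 m).
It also fails if it takes over 69 s, if anything falls off the work surface, if the arm or the gripper's body presses on something with over 40 N, if the wrist force passes 120 N, or if a joint passes its speed limit or range.

## Robot

A 6-joint arm with a two-finger parallel gripper is mounted at the origin on the work surface. World frame = base frame: x ahead of the robot, y to its left, z up, the work surface at z = 0. Lengths are in m, angles in rad, forces in N, time in s.
With the tool pointing down it reaches from about 0.325 to 0.875 m from the base axis. Payload 4.4 kg.
Tool frame: the origin (TCP) lies at the very end of the fingers, on their centre line; the grasp point (between the pads) lies 19 mm behind it; z points along the fingers, y is the direction in which the jaws open and shut (so a half turn about z gives the same grasp; the last joint's range is limited). The gripper opens to 85 mm and grips with 20 to 120 N. Pads are 22 mm wide; open, the fingers measure 114 mm over their backs; the gripper's body (76 mm by 85 mm) begins 54 mm behind the grasp point. The pads swing forward as they close: fully open they stand 13 mm farther back than shut.
Start: joints at [-1.411, 0.207, 1.542, -0, 1.393, -0.15], TCP at [0.176, -0.547, 0.231] pointing down, gripper open.
Joint ranges: [-2.73, 2.73], [-0.86, 2.22], [0.23, 2.46], [-1.11, 4.25], [0.08, 2.63], [-2.82, 2.82]. Speed limits (rad/s): [2.79, 2.79, 3.14, 3.14, 3.14, 3.14].

## Interface

Orientations are given as a unit quaternion [x, y, z, w].
In Python, from rig import env, eyes gives the robot as it stands. The module is installed in compiled form; this text tells all that it offers.
- The arm moves only by the tool step_arm, never from a script. Its argument "moves" is a list of rows, each an object of numbers: "ax", "ay", "az": the turn, a rotation vector about the world's x, y, z in degrees; "dx", "dy", "dz": the shift along the world's x, y, z in m; "jaw": the opening, from -1 (shut) to 1 (fully open). A call has 1 to 20 rows; each row shifts and turns the commanded pose from where the row before left it; what a row does not reach is not made up. A row lasts 1/10 s, in which the tool goes at most 50 mm and 8.59 degrees, less where a joint would pass 70% of its speed; a pose out of reach is approached as far as the arm can. A call is refused whole if a number of a shift passes 0.05 or a number of a turn 8.59, either way. A call with a gripper value outside its range is refused whole. The fingers move at their own pace and stop on an object; the grip force is fixed at half the most. Time passes only in rows, so rows that do not move let the fingers close. It gives the time, the measured TCP pose, the force and the opening at its end, in the units of the state.
- env.state(): the state, without advancing time (a new reading comes with each control period).
- eyes.grab_frame(name): name is "side" or "top" or "wrist"; returns a dict with "img" (420x560x3 uint8, blue, green, red), "fx", "fy", "cx", "cy" (pixels), "dist_coeffs" ([k1, k2, p1, p2, k3] as OpenCV has them; the pictures are not rectified), "R" (3x3) and "t" (3): a world point X has camera coordinates R X + t. Camera axes: x right, y down, z forward; pixel columns grow to the right and rows downward; lengths in m; the calibration is good to about 2 mm. A picture is of the moment at which its call begins. There is no depth.
- env.job_done(): hands the job in, once; it reports no verdict.
The state is a dict: "t": time; "joint_positions": joint angles; "qd": joint speeds; "effort": joint torques, N m; "eef_pos": TCP position; "tool_rot": TCP orientation; "ft_force": force on the tool from outside, world axes, zero at the start; "moment": the same for the moment, N m; "width": finger opening in m.
Only numpy, scipy, OpenCV 4.12 (cv2) and the standard library are available. Lean on these libraries where they do the work, as an engineer would, in place of code of your own. Each camera call takes 0.05 s, during which the arm holds its last target.

## Working session

There is one attempt and no reset: what is moved stays moved. The work goes in short steps, Python scripts to look and compute and a tool call to move; the robot and the scene stay as the last step left them, time stands still between calls to the robot, and variables do not carry over. Pictures are saved under pics/ and viewed, and the job is handed in when it is done.

Besides the shell and the picture viewer there is one more tool, called as a command line: name --argument value ..., lists and objects as JSON in quotes. step_arm: Moves the arm, as the interface text tells. Its arguments: {"type":"object","properties":{"moves":{"type":"array","items":{"type":"object","properties":{"ax":{"type":"number"},"ay":{"type":"number"},"az":{"type":"number"},"dx":{"type":"number"},"dy":{"type":"number"},"dz":{"type":"number"},"jaw":{"type":"number"}}}}},"required":["moves"]}

```bash
mkdir -p pics
cat > h.py <<'E'
import numpy as np, cv2
from rig import env, eyes
def grab(n,save=None):
    f=eyes.grab_frame(n)
    if save: cv2.imwrite(f'pics/{save}.png',f['img'])
    return f
def K(f): return np.array([[f['fx'],0,f['cx']],[0,f['fy'],f['cy']],[0,0,1.]])
def ray(f,u,v):
    p=cv2.undistortPoints(np.array([[[u,v]]],float),K(f),np.array(f['dist_coeffs'],float))[0,0]
    R=np.array(f['R']);t=np.array(f['t'])
    return -R.T@t, R.T@np.array([p[0],p[1],1.])
def onz(f,u,v,z):
    c,d=ray(f,u,v); return c+d*(z-c[2])/d[2]
def proj(f,X):
    return cv2.projectPoints(np.atleast_2d(np.array(X,float)),cv2.Rodrigues(np.array(f['R'],float))[0],np.array(f['t'],float),K(f),np.array(f['dist_coeffs'],float))[0][:,0]
E
python3 - <<'E'
from h import *
import pickle
F={}
for n in ['side','top','wrist']:
    F[n]=grab(n,n+'0'); f=F[n]; print(n,f['fx'],-np.array(f['R']).T@f['t'], np.round(f['R'],2).tolist())
pickle.dump(F,open('f0.pkl','wb'))
print(env.state())
E
```

```text
side 381.1691945310235 [ 0.39198208 -0.48533989  0.70347335] [[0.97, -0.23, 0.01], [-0.17, -0.73, -0.66], [0.16, 0.64, -0.75]]
top 538.5095254545494 [0.40064627 0.05138219 1.44410018] [[-0.03, -1.0, -0.0], [-0.99, 0.03, -0.1], [0.1, -0.0, -0.99]]
wrist 364.92707616594424 [ 0.24231728 -0.52516512  0.37164267] [[0.31, -0.95, -0.0], [-0.92, -0.3, 0.27], [-0.26, -0.08, -0.96]]
{'t': 0.15, 'joint_positions': array([-1.41052175e+00,  2.07257676e-01,  1.54262962e+00, -2.13874126e-05,
        1.39350853e+00, -1.50523542e-01]), 'qd': array([ 1.58991572e-03, -2.06144044e-03, -4.24710969e-03, -2.89908749e-04,
       -1.31091131e-03,  8.21173673e-05]), 'effort': array([-3.85783778e-04, -3.83509719e+01, -2.92036700e+01, -2.83132094e-04,
        6.60160702e-03,  1.94345625e-05]), 'eef_pos': array([ 0.1757203 , -0.54687155,  0.23037172]), 'tool_rot': array([ 9.87949151e-01,  1.54776171e-01, -1.49199390e-05, -9.01523946e-04]), 'ft_force': array([ 0.5264947 , -0.21473545,  0.45226007]), 'moment': array([-0.02750781, -0.01908045, -0.04630516]), 'width': 0.08539000731533097}
```

View pics/top0.png

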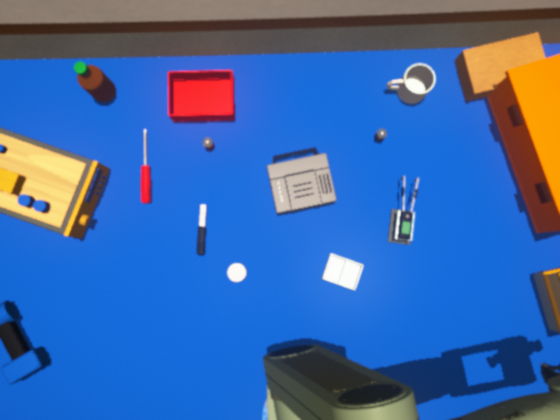

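View pics/side0.png

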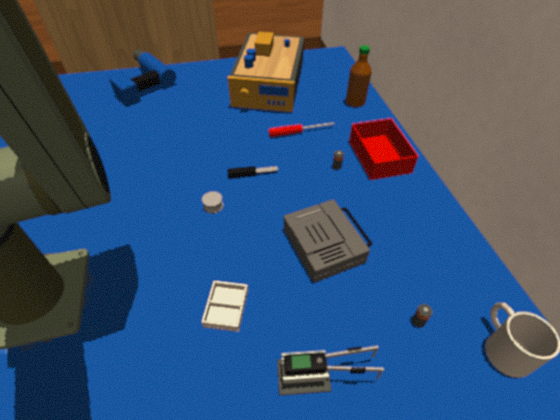

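View pics/wrist0.png

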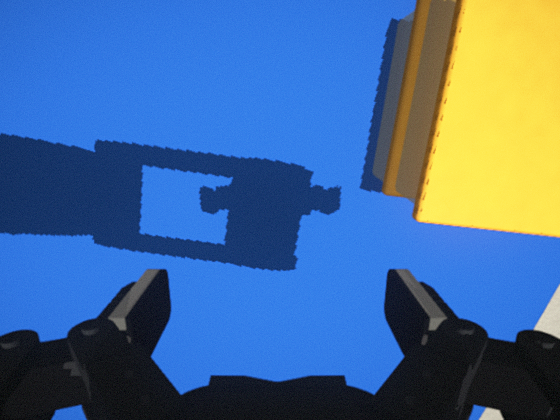

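Run:
```python
from h import *
import pickle
F=pickle.load(open('f0.pkl','rb'))
t=F['top'];im=t['img']
c=[im[190:270,180:260],im[140:225,255:345],im[165:255,375:435]]
o=np.hstack([cv2.resize(x,(266,300 if 0 else 320),interpolation=cv2.INTER_CUBIC) for x in c])
cv2.imwrite('pics/crop0.png',o)
for n,u,v,z in [('pry blade',203,206,.011),('pry rear',200.5,253,.011),('pry junction',202,227,.011),('spool',236,272,.028),('rad NL',277,213,.05),('rad NR',335,203,.05),('rad FL',268,163,.05),('rad FR',326,153,.05),('tip a',404,178,.03),('tip b',417,179,.03),('rest rear',400,242,.05),('drv',146,200,.01),('cell0',208,144,.05),('cell1',381,135,.05),('dish',343,271,.02)]:
    print(n,np.round(onz(t,u,v,z),3))
```

```text
pry blade [0.554 0.252 0.011]
pry rear [0.43  0.261 0.011]
pry junction [0.498 0.256 0.011]
spool [0.377 0.166 0.028]
rad NL [0.527 0.055 0.05 ]
rad NR [ 0.549 -0.097  0.05 ]
rad FL [0.659 0.075 0.05 ]
rad FR [ 0.681 -0.078  0.05 ]
tip a [ 0.612 -0.283  0.03 ]
tip b [ 0.608 -0.317  0.03 ]
rest rear [ 0.443 -0.26   0.05 ]
drv [0.575 0.404 0.01 ]
cell0 [0.714 0.231 0.05 ]
cell1 [ 0.725 -0.224  0.05 ]
dish [ 0.372 -0.114  0.02 ]
```

View pics/crop0.png

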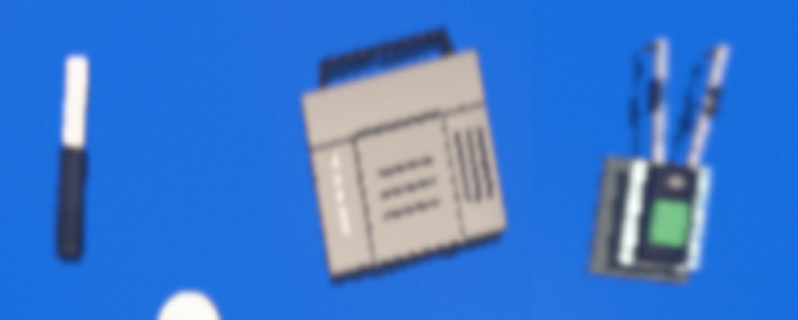

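step_arm --moves '[{"dx": 0.04,"dy": 0.038,"az": -3.1,"dz": 0.005},{"dx": 0.04,"dy": 0.038,"az": -3.1,"dz": 0.005},{"dx": 0.04,"dy": 0.038,"az": -3.1,"dz": 0.005},{"dx": 0.04,"dy": 0.038,"az": -3.1,"dz": 0.005},{"dx": 0.04,"dy": 0.038,"az": -3.1},{"dx": 0.04,"dy": 0.038,"az": -3.1},{"dx": 0.04,"dy": 0.038,"az": -3.1},{}]'

```text
validation failed for argument at $.mo...
```

Run:
```python
from h import *
import pickle
f=grab('wrist','w1');pickle.dump(f,open('w1.pkl','wb'));s=env.state();print(s['t'],s['eef_pos'],s['tool_rot'])
```

```text
0.2 [ 0.17576457 -0.54698266  0.23053869] [ 9.87950899e-01  1.54765937e-01 -1.15810563e-06 -7.25770631e-04]
```

View pics/w1.png

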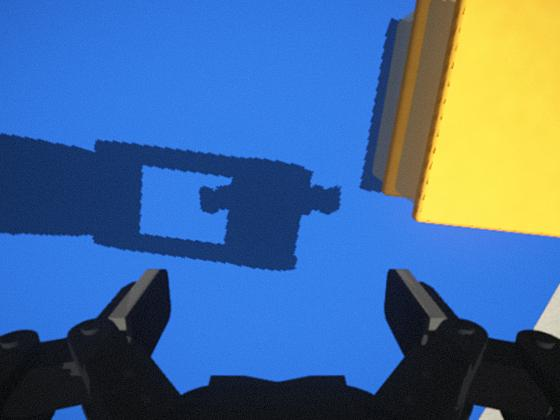

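Probably the empty row or missing keys; give all keys.

step_arm --moves '[{"ax": 0,"ay": 0,"az": -3.1,"dx": 0.04,"dy": 0.038,"dz": 0.005,"jaw": 1},{"ax": 0,"ay": 0,"az": -3.1,"dx": 0.04,"dy": 0.038,"dz": 0.005,"jaw": 1},{"ax": 0,"ay": 0,"az": -3.1,"dx": 0.04,"dy": 0.038,"dz": 0.005,"jaw": 1},{"ax": 0,"ay": 0,"az": -3.1,"dx": 0.04,"dy": 0.038,"dz": 0.005,"jaw": 1},{"ax": 0,"ay": 0,"az": -3.1,"dx": 0.04,"dy": 0.038,"dz": 0.005,"jaw": 1},{"ax": 0,"ay": 0,"az": -3.1,"dx": 0.04,"dy": 0.038,"dz": 0.005,"jaw": 1},{"ax": 0,"ay": 0,"az": -3.1,"dx": 0.04,"dy": 0.038,"dz": 0,"jaw": 1},{"ax": 0,"ay": 0,"az": 0,"dx": 0,"dy": 0,"dz": 0,"jaw": 1}]'

```text
t: 1.0
eef_pos: [0.4323, -0.3026, 0.2585]
tool_rot: [1.0, -0.03, 0.001, -0.001]
ft_force: [-0.5, -0.7, 1.5]
width: 0.0856
```

Run:
```python
from h import *
import pickle
f=grab('wrist','w1');pickle.dump(f,open('w1.pkl','wb'));s=env.state();print(s['t'],s['eef_pos'],s['tool_rot'])
```

```text
1.05 [ 0.43038242 -0.30481837  0.25826432] [ 9.99521925e-01 -3.09177284e-02 -4.89581119e-05 -1.12999152e-04]
```

View pics/w1.png

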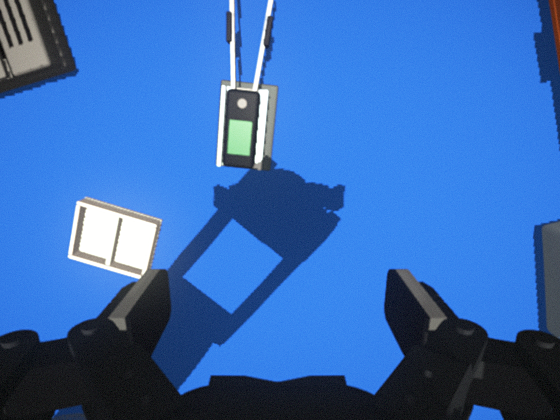

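step_arm --moves '[{"ax": 0,"ay": 0,"az": 0,"dx": 0,"dy": 0.045,"dz": 0,"jaw": 1},{"ax": 0,"ay": 0,"az": 0,"dx": 0,"dy": 0.045,"dz": 0,"jaw": 1},{"ax": 0,"ay": 0,"az": 0,"dx": 0,"dy": 0.045,"dz": 0,"jaw": 1},{"ax": 0,"ay": 0,"az": 0,"dx": 0,"dy": 0.045,"dz": 0,"jaw": 1},{"ax": 0,"ay": 0,"az": 0,"dx": 0,"dy": 0.045,"dz": 0,"jaw": 1},{"ax": 0,"ay": 0,"az": 0,"dx": 0,"dy": 0.045,"dz": 0,"jaw": 1},{"ax": 0,"ay": 0,"az": 0,"dx": 0,"dy": 0.045,"dz": 0,"jaw": 1},{"ax": 0,"ay": 0,"az": 0,"dx": 0,"dy": 0,"dz": 0,"jaw": 1},{"ax": 0,"ay": 0,"az": 0,"dx": 0,"dy": 0,"dz": 0,"jaw": 1}]'

```text
t: 1.95
eef_pos: [0.4284, 0.0074, 0.2582]
tool_rot: [0.999, -0.033, -0.0, 0.001]
ft_force: [0.5, 0.1, 0.6]
width: 0.0852
```

Run:
```python
from h import *
import pickle
f=grab('wrist','w2');pickle.dump(f,open('w2.pkl','wb'));s=env.state();print(s['t'],s['eef_pos'],s['tool_rot'])
```

```text
2.0 [0.42860526 0.00664114 0.25826922] [ 9.99414129e-01 -3.42220625e-02 -7.66280928e-05  4.93282476e-04]
```

View pics/w2.png

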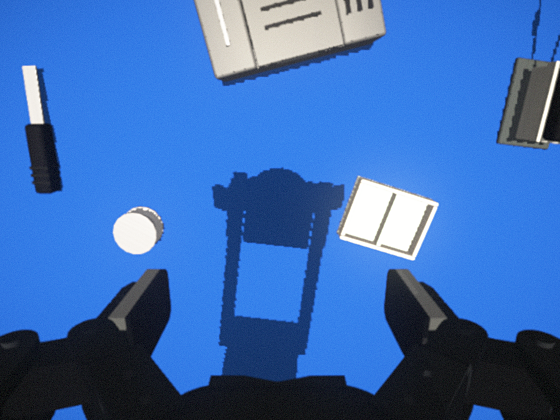

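step_arm --moves '[{"ax": 0,"ay": 0,"az": 0,"dx": -0.01,"dy": 0.043,"dz": 0,"jaw": 1},{"ax": 0,"ay": 0,"az": 0,"dx": -0.01,"dy": 0.043,"dz": 0,"jaw": 1},{"ax": 0,"ay": 0,"az": 0,"dx": -0.01,"dy": 0.043,"dz": 0,"jaw": 1},{"ax": 0,"ay": 0,"az": 0,"dx": -0.01,"dy": 0.043,"dz": 0,"jaw": 1},{"ax": 0,"ay": 0,"az": 0,"dx": -0.01,"dy": 0.043,"dz": 0,"jaw": 1},{"ax": 0,"ay": 0,"az": 0,"dx": -0.01,"dy": 0.043,"dz": 0,"jaw": 1},{"ax": 0,"ay": 0,"az": 0,"dx": 0,"dy": 0,"dz": 0,"jaw": 1},{"ax": 0,"ay": 0,"az": 0,"dx": 0,"dy": 0,"dz": 0,"jaw": 1}]'

```text
t: 2.8
eef_pos: [0.3694, 0.2648, 0.2581]
tool_rot: [0.999, -0.034, -0.0, 0.001]
ft_force: [0.6, -0.7, -0.1]
width: 0.0854
```

Run:
```python
from h import *
import pickle
f=grab('wrist','w3');pickle.dump(f,open('w3.pkl','wb'));s=env.state();print(s['t'],s['eef_pos'],s['tool_rot'])
```

```text
2.85 [0.36962969 0.26421106 0.25807386] [ 9.99387983e-01 -3.49754290e-02 -8.22512859e-05  6.09683809e-04]
```

View pics/w3.png

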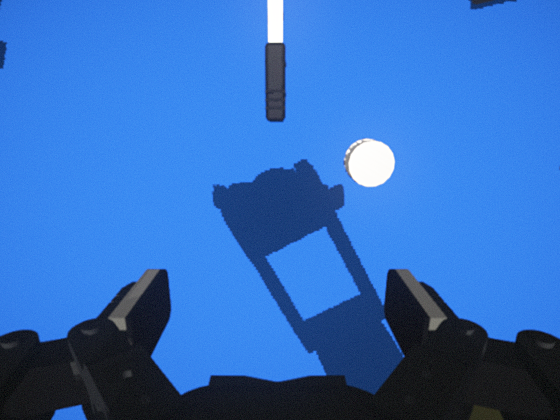

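Run:
```python
from h import *
import pickle
f2=pickle.load(open('w2.pkl','rb'));f3=pickle.load(open('w3.pkl','rb'));t=pickle.load(open('f0.pkl','rb'))['top']
hsv=cv2.cvtColor(f3['img'],cv2.COLOR_BGR2HSV)
m=(f3['img'][:,:,0]<110)&(np.indices(hsv.shape[:2])[0]<130); m[:, :240]=0; m[:,310:]=0
for r in (47,60,80,100,115): 
    x=np.where(m[r])[0]; print(r,x.min(),x.max())
ys=np.where(m.sum(1)>5)[0];print(ys.min(),ys.max())
for n,u,v,z in [('rear',275.5,121,.022),('rear',275.5,121,.011),('rearlow',275.5,121,.0),('junc',275.5,43,.022),('junc0.011',275.5,43,.011)]: print(n,np.round(onz(f3,u,v,z),4))
for n,u,v,z in [('tip',30,66,.011),('tip',30,66,.0125),('junc',37,125,.022)]: print(n,np.round(onz(f2,u,v,z),4))
for n,u,v in [('NL',218,79),('NR',385,36)]: print(n,np.round(onz(f2,u,v,.05),4))
cv2.imwrite('pics/c2.png',cv2.resize(f2['img'][0:110,180:400],None,fx=3.5,fy=3.5,interpolation=cv2.INTER_CUBIC))
```

```text
47 266 284
60 266 284
80 266 284
100 266 284
115 267 284
43 120
rear [0.4253 0.2633 0.022 ]
rear [0.4249 0.2633 0.011 ]
rearlow [0.4245 0.2634 0.    ]
junc [0.4985 0.2582 0.022 ]
junc0.011 [0.5002 0.2581 0.011 ]
tip [0.5576 0.2531 0.011 ]
tip [0.5573 0.2522 0.0125]
junc [0.4984 0.2519 0.022 ]
NL [0.5262 0.0555 0.05  ]
NR [ 0.5531 -0.0963  0.05  ]
```

View pics/c2.png

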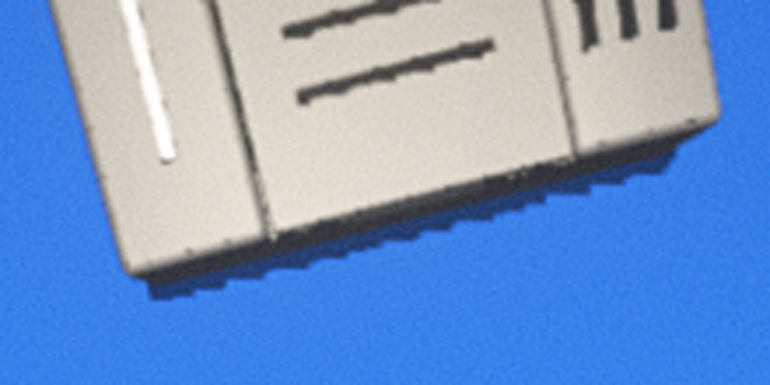

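step_arm --moves '[{"ax": 0,"ay": 0,"az": 0,"dx": 0.02,"dy": -0.001,"dz": -0.035,"jaw": 1},{"ax": 0,"ay": 0,"az": 0,"dx": 0.02,"dy": -0.001,"dz": -0.035,"jaw": 1},{"ax": 0,"ay": 0,"az": 0,"dx": 0.02,"dy": -0.001,"dz": -0.035,"jaw": 1},{"ax": 0,"ay": 0,"az": 0,"dx": 0.02,"dy": -0.001,"dz": -0.035,"jaw": 1},{"ax": 0,"ay": 0,"az": 0,"dx": 0.02,"dy": 0,"dz": -0.035,"jaw": 1},{"ax": 0,"ay": 0,"az": 0,"dx": 0.004,"dy": 0,"dz": -0.025,"jaw": 1},{"ax": 0,"ay": 0,"az": 0,"dx": 0,"dy": 0,"dz": -0.025,"jaw": 1},{"ax": 0,"ay": 0,"az": 0,"dx": 0,"dy": 0,"dz": 0,"jaw": 1},{"ax": 0,"ay": 0,"az": 0,"dx": 0,"dy": 0,"dz": 0,"jaw": 1}]'

```text
t: 3.75
eef_pos: [0.4732, 0.2598, 0.0333]
tool_rot: [0.999, -0.035, -0.001, 0.0]
ft_force: [0.6, -0.2, 1.3]
width: 0.0853
```

step_arm --moves '[{"ax": 0,"ay": 0,"az": 0,"dx": 0,"dy": 0,"dz": -0.014,"jaw": 1},{"ax": 0,"ay": 0,"az": 0,"dx": 0,"dy": 0,"dz": -0.014,"jaw": 1},{"ax": 0,"ay": 0,"az": 0,"dx": 0,"dy": 0,"dz": 0,"jaw": 0},{"ax": 0,"ay": 0,"az": 0,"dx": 0,"dy": 0,"dz": 0,"jaw": -1},{"ax": 0,"ay": 0,"az": 0,"dx": 0,"dy": 0,"dz": 0,"jaw": -1},{"ax": 0,"ay": 0,"az": 0,"dx": 0,"dy": 0,"dz": 0,"jaw": -1},{"ax": 0,"ay": 0,"az": 0,"dx": 0,"dy": 0,"dz": 0,"jaw": -1},{"ax": 0,"ay": 0,"az": 0,"dx": 0,"dy": 0,"dz": 0,"jaw": -1}]'

```text
t: 4.55
eef_pos: [0.4735, 0.2621, 0.0061]
tool_rot: [0.999, -0.034, 0.001, -0.0]
ft_force: [-0.4, 0.3, 3.8]
width: 0.0185
```

step_arm --moves '[{"ax": 0,"ay": 0,"az": 0,"dx": 0,"dy": 0,"dz": 0.03,"jaw": -1},{"ax": 0,"ay": 0,"az": 0,"dx": 0,"dy": 0,"dz": 0.035,"jaw": -1},{"ax": 0,"ay": 0,"az": 2,"dx": -0.007,"dy": -0.043,"dz": 0,"jaw": -1},{"ax": 0,"ay": 0,"az": 2,"dx": -0.007,"dy": -0.043,"dz": 0,"jaw": -1},{"ax": 0,"ay": 0,"az": 2,"dx": -0.007,"dy": -0.043,"dz": 0,"jaw": -1},{"ax": 0,"ay": 0,"az": 2,"dx": -0.007,"dy": -0.043,"dz": 0,"jaw": -1},{"ax": 0,"ay": 0,"az": 2,"dx": -0.007,"dy": -0.043,"dz": 0,"jaw": -1},{"ax": 0,"ay": 0,"az": 2,"dx": -0.007,"dy": -0.043,"dz": 0,"jaw": -1},{"ax": 0,"ay": 0,"az": 1.5,"dx": -0.005,"dy": -0.043,"dz": 0,"jaw": -1},{"ax": 0,"ay": 0,"az": 0,"dx": 0,"dy": 0,"dz": -0.01,"jaw": -1},{"ax": 0,"ay": 0,"az": 0,"dx": 0,"dy": 0,"dz": 0,"jaw": -1}]'

```text
t: 5.65
eef_pos: [0.4244, -0.0397, 0.0594]
tool_rot: [0.997, 0.082, -0.001, -0.001]
ft_force: [0.2, 0.5, -0.5]
width: 0.0184
```

Run:
```python
from h import *
import pickle
f=grab('wrist','w4');pickle.dump(f,open('w4.pkl','wb'));g=grab('side','s4');pickle.dump(g,open('s4.pkl','wb'));s=env.state();print(s['t'],s['eef_pos'],s['tool_rot'])
cv2.imwrite('pics/s4c.png',cv2.resize(g['img'][150:310,180:400],None,fx=3.5,fy=3.5,interpolation=cv2.INTER_CUBIC))
```

```text
5.75 [ 0.42509831 -0.03838326  0.05993448] [ 9.96473011e-01  8.39096715e-02 -6.83353316e-04 -4.88206564e-04]
```

View pics/w4.png

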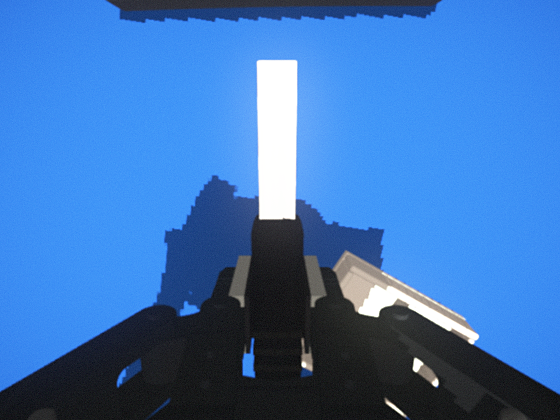

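View pics/s4c.png

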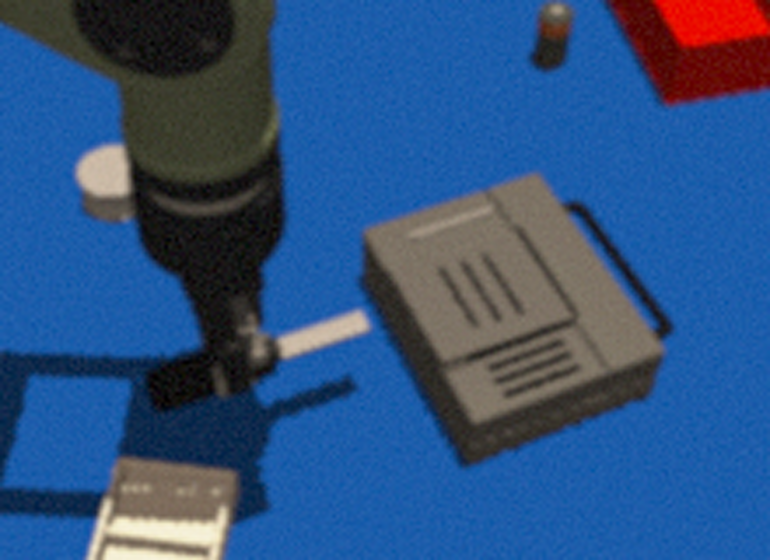

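Run:
```python
from h import *
import pickle
f2=pickle.load(open('w2.pkl','rb'));f=pickle.load(open('w4.pkl','rb'));g=pickle.load(open('s4.pkl','rb'))
a=onz(f2,256.6,68,.055);b=onz(f2,344.9,44.9,.055);print(a,b,(a+b)/2,np.linalg.norm(a-b),np.arctan2(b[0]-a[0],a[1]-b[1]))
a=onz(f2,256.6,68,.05);b=onz(f2,344.9,44.9,.05);print(a,b,(a+b)/2,np.linalg.norm(a-b))
for z in (.06,.065,.07): print(z,onz(f,277,60,z),onz(f,277,219,z+.0),(onz(g,370/3.5+180-2,150+322/3.5,z)))
```

```text
[0.5326635  0.01950297 0.055     ] [ 0.5469823  -0.05942039  0.055     ] [ 0.5398229  -0.01995871  0.055     ] 0.08021175726159123 0.17947442861891363
[0.5331639  0.01973363 0.05      ] [ 0.54769044 -0.06033479  0.05      ] [ 0.54042717 -0.02030058  0.05      ] 0.08137550394395617
0.06 [ 0.50952197 -0.02485573  0.06      ] [ 0.45020733 -0.03472113  0.06      ] [ 0.50954059 -0.02416712  0.06      ]
0.065 [ 0.50895965 -0.02496329  0.065     ] [ 0.4517538  -0.03447796  0.065     ] [ 0.50862712 -0.02775059  0.065     ]
0.07 [ 0.50839733 -0.02507086  0.07      ] [ 0.45330027 -0.03423479  0.07      ] [ 0.50771365 -0.03133405  0.07      ]
```

step_arm --moves '[{"ax": 0,"ay": 0,"az": 0.5,"dx": 0,"dy": 0,"dz": -0.02,"jaw": -1},{"ax": 0,"ay": 0,"az": 0,"dx": 0.013,"dy": 0.002,"dz": 0,"jaw": -1},{"ax": 0,"ay": 0,"az": 0,"dx": 0.012,"dy": 0.002,"dz": 0,"jaw": -1},{"ax": 0,"ay": 0,"az": 0,"dx": 0,"dy": 0,"dz": 0,"jaw": -1}]'

```text
t: 6.15
eef_pos: [0.4533, -0.0343, 0.0412]
tool_rot: [0.996, 0.09, 0.002, 0.0]
ft_force: [-0.8, -1.2, -0.1]
width: 0.0188
```

Run:
```python
from h import *
import pickle
f=grab('wrist','w5');g=grab('side','s5');pickle.dump((f,g),open('5.pkl','wb'));s=env.state();print(s['t'],s['eef_pos'],s['tool_rot'],s['ft_force'])
cv2.imwrite('pics/s5c.png',cv2.resize(g['img'][190:290,220:360],None,fx=5,fy=5,interpolation=cv2.INTER_CUBIC))
```

```text
6.25 [ 0.45133077 -0.03453435  0.04075296] [9.96025942e-01 8.90630703e-02 2.75401783e-04 1.25501912e-04] [-0.10085931  0.80879041 -0.38827674]
```

View pics/w5.png

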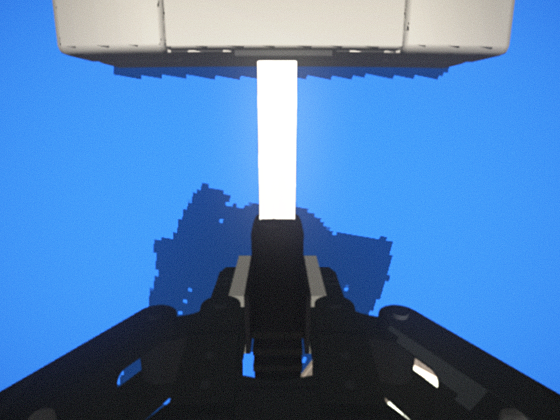

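View pics/s5c.png

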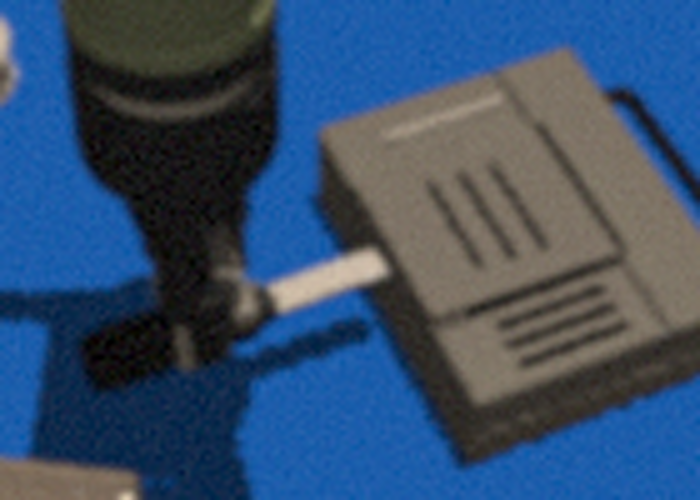

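step_arm --moves '[{"ax": 0,"ay": 0,"az": 0,"dx": 0.005,"dy": 0.0005,"dz": -0.001,"jaw": -1},{"ax": 0,"ay": 0,"az": 0,"dx": 0.005,"dy": 0.001,"dz": 0,"jaw": -1},{"ax": 0,"ay": 0,"az": 0,"dx": 0.004,"dy": 0.001,"dz": 0,"jaw": -1},{"ax": 0,"ay": 0,"az": 0,"dx": 0,"dy": 0,"dz": 0,"jaw": -1}]'

```text
t: 6.65
eef_pos: [0.4655, -0.0328, 0.0396]
tool_rot: [0.996, 0.088, 0.0, 0.0]
ft_force: [0.2, -0.3, -0.5]
width: 0.0187
```

Run:
```python
from h import *
import pickle
f=grab('wrist','w6');s=env.state();print(s['t'],s['eef_pos'],s['tool_rot'],s['ft_force'])
```

```text
6.7 [ 0.46501674 -0.03280409  0.03945333] [9.96112112e-01 8.80945515e-02 9.55117298e-05 3.14179601e-05] [ 0.12378706  0.10652143 -1.40753712]
```

View pics/w6.png

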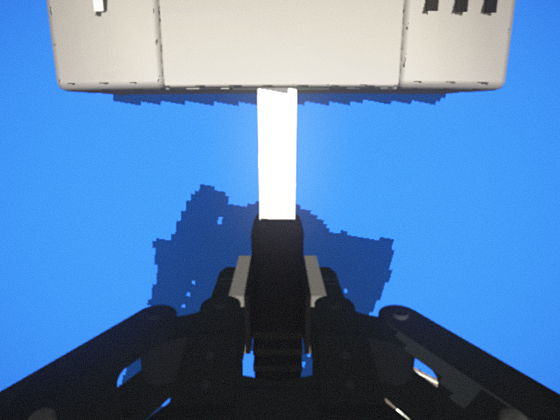

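step_arm --moves '[{"ax": 0,"ay": 0,"az": 0,"dx": 0,"dy": 0,"dz": 0.004,"jaw": -1},{"ax": 0,"ay": 0,"az": 0,"dx": 0.001,"dy": 0,"dz": 0.008,"jaw": -1},{"ax": 0,"ay": 0,"az": 0,"dx": 0.0015,"dy": 0.0005,"dz": 0.008,"jaw": -1},{"ax": 0,"ay": 0,"az": 0,"dx": 0.0025,"dy": 0.0005,"dz": 0.0075,"jaw": -1},{"ax": 0,"ay": 0,"az": 0,"dx": 0.003,"dy": 0.0005,"dz": 0.0075,"jaw": -1},{"ax": 0,"ay": 0,"az": 0,"dx": 0,"dy": 0,"dz": 0,"jaw": -1}]'

```text
t: 7.3
eef_pos: [0.4746, -0.0315, 0.0761]
tool_rot: [0.996, 0.088, 0.002, 0.001]
ft_force: [0.2, -0.5, -0.9]
width: 0.0182
```

Run:
```python
from h import *
import pickle
g=grab('side','s7');f=grab('wrist','w7');s=env.state();print(s['t'],s['eef_pos'],s['tool_rot'],s['ft_force'])
cv2.imwrite('pics/s7c.png',np.hstack([cv2.resize(g['img'][170:290,220:380],(400,300),interpolation=cv2.INTER_CUBIC),cv2.resize(f['img'],(400,300))]))
```

```text
7.4 [ 0.47335331 -0.03133158  0.07489875] [9.96107208e-01 8.81467202e-02 7.29761901e-04 2.32809790e-04] [-0.08225967 -0.76009256 -0.81077836]
```

View pics/s7c.png

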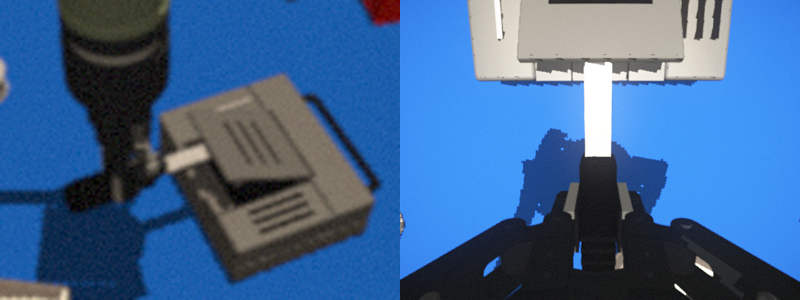

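The cover is up by about 0.4 rad on the blade (wrist picture: lip across the blade near (600,62)). Continuing the arc.

step_arm --moves '[{"ax": 0,"ay": 0,"az": 0,"dx": 0.004,"dy": 0.0005,"dz": 0.0065,"jaw": -1},{"ax": 0,"ay": 0,"az": 0,"dx": 0.004,"dy": 0.001,"dz": 0.0065,"jaw": -1},{"ax": 0,"ay": 0,"az": 0,"dx": 0.005,"dy": 0.001,"dz": 0.0055,"jaw": -1},{"ax": 0,"ay": 0,"az": 0,"dx": 0.0055,"dy": 0.001,"dz": 0.0055,"jaw": -1},{"ax": 0,"ay": 0,"az": 0,"dx": 0.006,"dy": 0.001,"dz": 0.004,"jaw": -1},{"ax": 0,"ay": 0,"az": 0,"dx": 0.0065,"dy": 0.001,"dz": 0.004,"jaw": -1},{"ax": 0,"ay": 0,"az": 0,"dx": 0.007,"dy": 0.001,"dz": 0.0025,"jaw": -1},{"ax": 0,"ay": 0,"az": 0,"dx": 0.007,"dy": 0.001,"dz": 0.0025,"jaw": -1},{"ax": 0,"ay": 0,"az": 0,"dx": 0.007,"dy": 0.001,"dz": 0.001,"jaw": -1},{"ax": 0,"ay": 0,"az": 0,"dx": 0.007,"dy": 0.001,"dz": 0.001,"jaw": -1},{"ax": 0,"ay": 0,"az": 0,"dx": 0.006,"dy": 0.001,"dz": 0,"jaw": -1},{"ax": 0,"ay": 0,"az": 0,"dx": 0.006,"dy": 0.001,"dz": 0,"jaw": -1},{"ax": 0,"ay": 0,"az": 0,"dx": 0,"dy": 0,"dz": 0,"jaw": -1},{"ax": 0,"ay": 0,"az": 0,"dx": 0,"dy": 0,"dz": 0,"jaw": -1}]'

```text
t: 8.8
eef_pos: [0.5437, -0.0197, 0.1132]
tool_rot: [0.996, 0.088, -0.0, -0.0]
ft_force: [0.4, 0.2, -0.3]
width: 0.0186
```

Run:
```python
from h import *
import pickle
g=grab('side','s8');f=grab('wrist','w8');s=env.state();print(s['t'],s['eef_pos'],s['tool_rot'],s['ft_force'])
cv2.imwrite('pics/s8c.png',np.hstack([cv2.resize(g['img'][170:290,220:380],(400,300),interpolation=cv2.INTER_CUBIC),cv2.resize(f['img'],(400,300))]))
```

```text
8.9 [ 0.5434207  -0.01971288  0.11319842] [ 9.96113327e-01  8.80806337e-02 -1.96444788e-04 -5.80816463e-05] [-0.65845077  0.42573669 -0.93486752]
```

View pics/s8c.png

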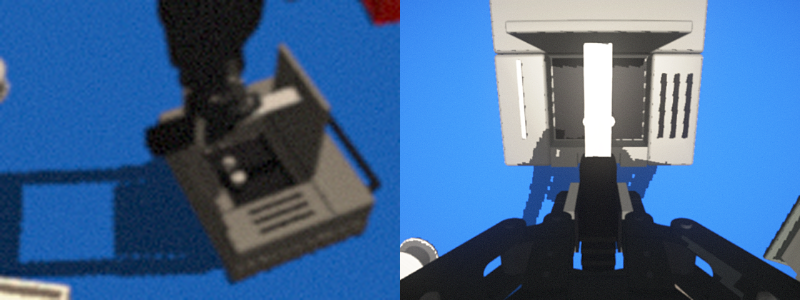

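step_arm --moves '[{"ax": 0,"ay": 0,"az": 0,"dx": -0.02,"dy": -0.0035,"dz": 0,"jaw": -1},{"ax": 0,"ay": 0,"az": 0,"dx": -0.03,"dy": -0.005,"dz": 0.015,"jaw": -1},{"ax": 0,"ay": 0,"az": 0,"dx": -0.03,"dy": -0.0055,"dz": 0.03,"jaw": -1},{"ax": 0,"ay": 0,"az": -2,"dx": 0,"dy": 0.035,"dz": 0.03,"jaw": -1},{"ax": 0,"ay": 0,"az": 0,"dx": 0,"dy": 0.03,"dz": 0,"jaw": -1},{"ax": 0,"ay": 0,"az": 0,"dx": 0,"dy": 0,"dz": 0,"jaw": -1},{"ax": 0,"ay": 0,"az": 0,"dx": 0,"dy": 0,"dz": 0,"jaw": -1}]'

```text
t: 9.6
eef_pos: [0.4633, 0.0315, 0.1883]
tool_rot: [0.997, 0.071, -0.0, 0.0]
ft_force: [-0.2, 0.8, -0.9]
width: 0.0187
```

Run:
```python
from h import *
import pickle
g=grab('side','s9');f=grab('wrist','w9');pickle.dump((f,g),open('9.pkl','wb'));s=env.state();print(s['t'],s['eef_pos'],s['tool_rot'],s['ft_force'])
cv2.imwrite('pics/s9c.png',cv2.resize(g['img'][170:290,220:380],(800,600),interpolation=cv2.INTER_CUBIC))
```

```text
9.7 [0.46323136 0.030777   0.18778112] [ 9.97505296e-01  7.05889481e-02 -6.06234122e-04  1.29962157e-04] [ 0.13833461 -0.66692852 -1.4530991 ]
```

View pics/s9c.png

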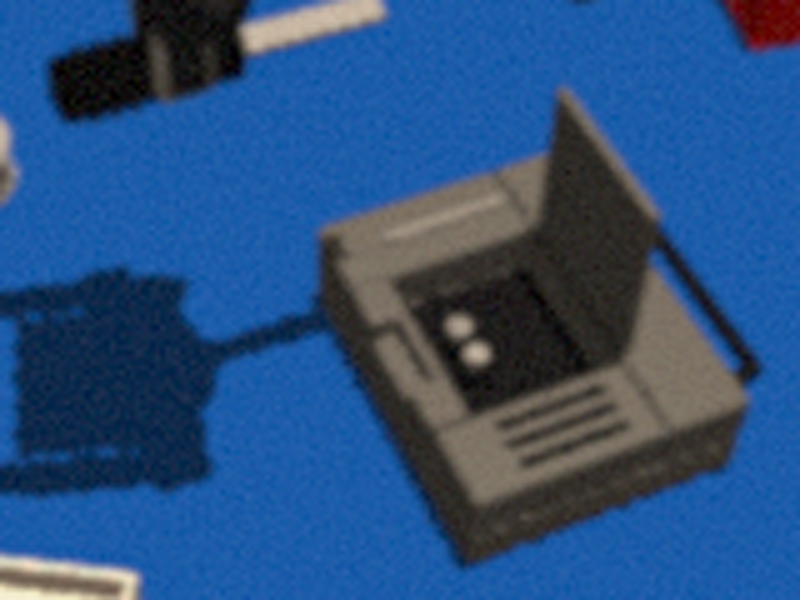

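View pics/w9.png

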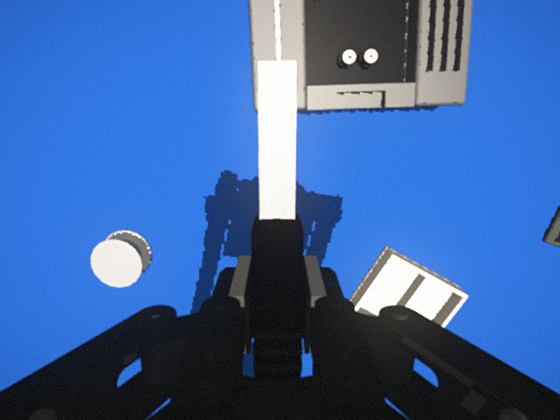

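```bash
cat >> h.py <<'E'
def discs(f,box,thr=170,amin=20,k=8):
    x0,y0,x1,y1=box; im=f['img'][y0:y1,x0:x1]; big=cv2.resize(im,None,fx=k,fy=k,interpolation=cv2.INTER_CUBIC).min(2)
    m=(big>thr).astype(np.uint8); n,l,st,ce=cv2.connectedComponentsWithStats(m)
    return [((ce[i]+.5)/k-.5+[x0,y0], st[i][2:5]/np.array([k,k,k*k])) for i in range(1,n) if st[i][4]>amin*k*k]
E
python3 - <<'E'
from h import *
import pickle
f,g=pickle.load(open('9.pkl','rb'))
P=[]
for c,a in discs(f,(320,35,390,75),150): 
    X=onz(f,*c,.044);P.append(X);print(c,a,X)
print(np.linalg.norm(P[0]-P[1]))
P=[]
for c,a in discs(g,(300,228,325,248),110,5): X=onz(g,*c,.044);P.append(X);print(c,a,X)
if len(P)>1: print(np.linalg.norm(P[0]-P[1]))
for u,v in [(306,109),(413,104),(258,109),(465,104)]: print(onz(f,u,v,.05))
E
```

```text
[370.51401852  55.52816667] [ 14.125     14.75     158.203125] [ 0.5783242  -0.02082964  0.044     ]
[348.80540404  56.23860327] [ 14.125     14.875    158.265625] [ 0.5754276  -0.00513084  0.044     ]
0.01596378121374989
[311.4817029  234.79492754] [ 4.125    3.375   10.78125] [ 0.57594952 -0.00754709  0.044     ]
[314.9596875 240.1784375] [ 4.375  3.75  12.5  ] [ 0.57914087 -0.02326862  0.044     ]
0.016042168098002643
[0.5337298  0.02031811 0.05      ]
[ 0.5490729  -0.05776323  0.05      ]
[0.52866557 0.05548231 0.05      ]
[ 0.55517524 -0.09672138  0.05      ]
```

step_arm --moves '[{"ax": 0,"ay": 0,"az": -2,"dx": 0.001,"dy": 0.04,"dz": -0.01,"jaw": -1},{"ax": 0,"ay": 0,"az": -2,"dx": 0.001,"dy": 0.045,"dz": -0.01,"jaw": -1},{"ax": 0,"ay": 0,"az": -2,"dx": 0.002,"dy": 0.045,"dz": -0.01,"jaw": -1},{"ax": 0,"ay": 0,"az": -2,"dx": 0.002,"dy": 0.045,"dz": -0.01,"jaw": -1},{"ax": 0,"ay": 0,"az": -2,"dx": 0.002,"dy": 0.04,"dz": -0.03,"jaw": -1},{"ax": 0,"ay": 0,"az": -2,"dx": 0.002,"dy": 0.015,"dz": -0.045,"jaw": -1},{"ax": 0,"ay": 0,"az": 0,"dx": 0,"dy": 0,"dz": -0.035,"jaw": -1},{"ax": 0,"ay": 0,"az": 0,"dx": 0,"dy": 0,"dz": -0.015,"jaw": -1},{"ax": 0,"ay": 0,"az": 0,"dx": 0,"dy": 0,"dz": 0,"jaw": -1}]'

```text
t: 10.6
eef_pos: [0.4713, 0.2595, 0.0203]
tool_rot: [0.999, -0.034, -0.003, 0.001]
ft_force: [0.2, -0.1, -1.7]
width: 0.0186
```

step_arm --moves '[{"ax": 0,"ay": 0,"az": 0,"dx": 0,"dy": 0,"dz": -0.007,"jaw": -1},{"ax": 0,"ay": 0,"az": 0,"dx": 0,"dy": 0,"dz": -0.006,"jaw": -1},{"ax": 0,"ay": 0,"az": 0,"dx": 0,"dy": 0,"dz": 0,"jaw": -1},{"ax": 0,"ay": 0,"az": 0,"dx": 0,"dy": 0,"dz": 0,"jaw": -1}]'

```text
t: 11.0
eef_pos: [0.4745, 0.2613, 0.0114]
tool_rot: [0.999, -0.034, 0.001, -0.0]
ft_force: [-0.2, 0.3, -0.3]
width: 0.0186
```

step_arm --moves '[{"ax": 0,"ay": 0,"az": 0,"dx": 0,"dy": 0,"dz": -0.003,"jaw": -1},{"ax": 0,"ay": 0,"az": 0,"dx": 0,"dy": 0,"dz": -0.002,"jaw": -1},{"ax": 0,"ay": 0,"az": 0,"dx": 0,"dy": 0,"dz": 0,"jaw": -1}]'

```text
t: 11.3
eef_pos: [0.4742, 0.2614, 0.0061]
tool_rot: [0.999, -0.034, 0.0, -0.0]
ft_force: [-1.4, 0.3, 3.9]
width: 0.0187
```

Touching the table (3.9 N). Release and rise.

step_arm --moves '[{"ax": 0,"ay": 0,"az": 0,"dx": 0,"dy": 0,"dz": 0,"jaw": 0},{"ax": 0,"ay": 0,"az": 0,"dx": 0,"dy": 0,"dz": 0,"jaw": 1},{"ax": 0,"ay": 0,"az": 0,"dx": 0,"dy": 0,"dz": 0,"jaw": 1},{"ax": 0,"ay": 0,"az": 0,"dx": 0,"dy": 0,"dz": 0,"jaw": 1},{"ax": 0,"ay": 0,"az": 0,"dx": 0,"dy": 0,"dz": 0,"jaw": 1},{"ax": 0,"ay": 0,"az": 0,"dx": 0,"dy": 0,"dz": 0.02,"jaw": 1},{"ax": 0,"ay": 0,"az": 0,"dx": 0,"dy": 0,"dz": 0.04,"jaw": 1},{"ax": 0,"ay": 0,"az": 0,"dx": 0,"dy": 0,"dz": 0.04,"jaw": 1},{"ax": 0,"ay": 0,"az": 0,"dx": -0.01,"dy": 0,"dz": 0.04,"jaw": 1},{"ax": 0,"ay": 0,"az": 0,"dx": -0.01,"dy": -0.02,"dz": 0.04,"jaw": 1},{"ax": 0,"ay": 0,"az": 0,"dx": -0.01,"dy": -0.04,"dz": 0.02,"jaw": 1},{"ax": 0,"ay": 0,"az": 0,"dx": 0,"dy": -0.045,"dz": 0.01,"jaw": 1},{"ax": 0,"ay": 0,"az": 0,"dx": 0,"dy": -0.045,"dz": 0,"jaw": 1},{"ax": 0,"ay": 0,"az": 0,"dx": 0,"dy": -0.045,"dz": 0,"jaw": 1},{"ax": 0,"ay": 0,"az": 0,"dx": 0,"dy": -0.045,"dz": 0,"jaw": 1},{"ax": 0,"ay": 0,"az": 0,"dx": 0,"dy": -0.03,"dz": 0,"jaw": 1},{"ax": 0,"ay": 0,"az": 0,"dx": 0,"dy": 0,"dz": 0,"jaw": 1},{"ax": 0,"ay": 0,"az": 0,"dx": 0,"dy": 0,"dz": 0,"jaw": 1}]'

```text
t: 13.1
eef_pos: [0.4435, -0.0091, 0.2153]
tool_rot: [0.999, -0.035, -0.0, -0.0]
ft_force: [-0.4, 0.4, 0.7]
width: 0.0852
```

Run:
```python
from h import *
import pickle
g=grab('side','s10');f=grab('wrist','w10');pickle.dump((f,g),open('10.pkl','wb'));s=env.state();print(s['t'],s['eef_pos'],s['tool_rot'],s['ft_force'])
```

```text
13.2 [ 0.44354083 -0.0079608   0.21525282] [ 9.99436061e-01 -3.35775917e-02 -1.48284922e-04 -2.89587010e-04] [-0.89316079 -0.78266953  0.16602088]
```

View pics/s10.png

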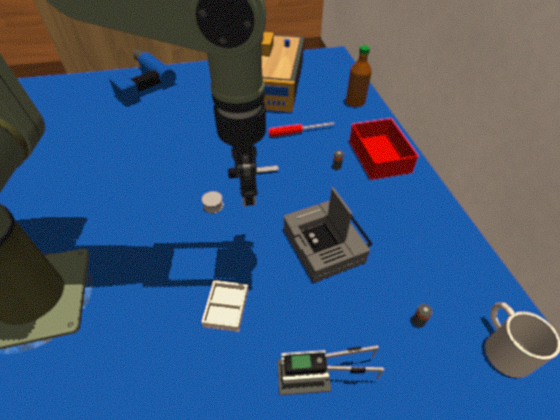

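View pics/w10.png

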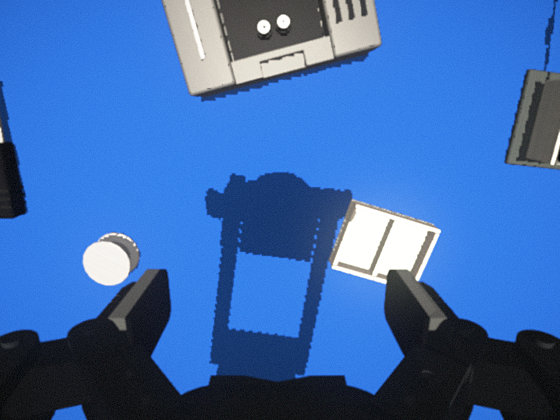

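step_arm --moves '[{"ax": 0,"ay": 0,"az": 4,"dx": 0.035,"dy": -0.015,"dz": 0.0,"jaw": 1},{"ax": 0,"ay": 0,"az": 5,"dx": 0.035,"dy": -0.01,"dz": 0.0,"jaw": 1},{"ax": 0,"ay": 0,"az": 5,"dx": 0.0,"dy": 0.0,"dz": 0.0,"jaw": 1},{"ax": 0,"ay": 0,"az": 0,"dx": 0.0,"dy": 0.0,"dz": 0.0,"jaw": 1},{"ax": 0,"ay": 0,"az": 0,"dx": 0.0,"dy": 0.0,"dz": 0.0,"jaw": 1}]'

```text
t: 13.7
eef_pos: [0.5133, -0.0325, 0.215]
tool_rot: [0.996, 0.088, -0.001, -0.0]
ft_force: [0.3, 0.7, 0.5]
width: 0.0854
```

Run:
```python
from h import *
import pickle
f=grab('wrist','w11');pickle.dump(f,open('11.pkl','wb'));s=env.state();print(s['t'],s['eef_pos'],s['tool_rot'],s['ft_force'])
cv2.imwrite('pics/w11c.png',cv2.resize(f['img'][60:200,180:400],None,fx=3.5,fy=3.5,interpolation=cv2.INTER_CUBIC))
f0=pickle.load(open('10.pkl','rb'))[0]
for F,b in ((f0,(245,5,305,45)),(f,(240,60,340,160))):
    P=[]
    for c,a in discs(F,b,150): X=onz(F,*c,.044);P.append(X);print(c,a,X)
    if len(P)==2: d=P[0]-P[1];print(np.linalg.norm(d),(P[0]+P[1])/2,d)
```

```text
13.75 [ 0.51314764 -0.03262687  0.21515409] [ 9.96103553e-01  8.81904694e-02 -3.48828909e-04 -1.75469213e-04] [-0.63460205  0.51753504 -0.38098247]
[283.00294195  21.00162134] [ 13.5    14.25  149.375] [ 0.57818332 -0.02116501  0.044     ]
[263.27224043  26.35338883] [ 13.375     14.25     148.984375] [ 0.57534065 -0.00541429  0.044     ]
0.01600517861787587 [ 0.57676198 -0.01328965  0.044     ] [ 0.00284267 -0.01575071  0.        ]
[329.34267077 110.98961256] [  20.875   95.    1514.75 ] [ 0.58620082 -0.06243894  0.044     ]
[278.74862111 111.17883477] [ 13.125   13.5    134.5625] [ 0.57857604 -0.02119112  0.044     ]
[259.459337  111.2509793] [ 12.875  13.125 133.625] [ 0.57570931 -0.0054643   0.044     ]
[279.00898721 146.09540751] [  78.125   20.875 1513.   ] [ 0.55031739 -0.02651023  0.044     ]
```

View pics/w11c.png

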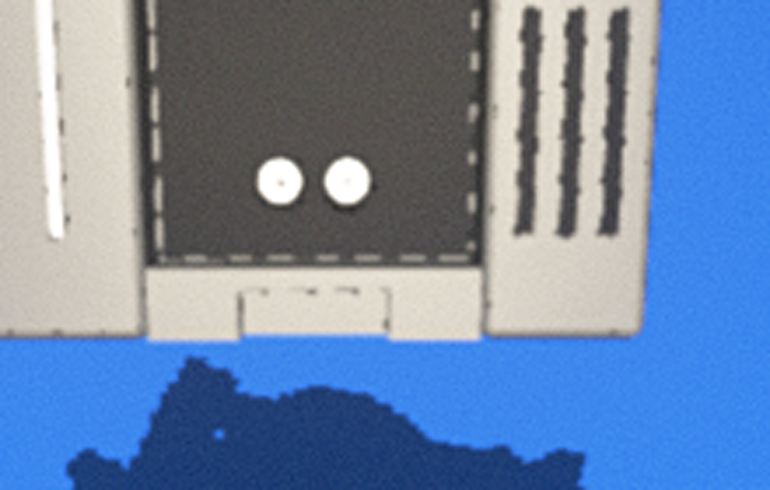

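Run:
```python
from h import *
import pickle
f=pickle.load(open('w1.pkl','rb'))
for u,v,z in [(229,27,.058),(268,32,.058),(248,29.5,.058),(241,128,.068),(220,165,.053),(262,167,.053)]: print(np.round(onz(f,u,v,z),4))
```

```text
[ 0.5718 -0.2681  0.058 ]
[ 0.5656 -0.3014  0.058 ]
[ 0.5687 -0.2843  0.058 ]
[ 0.4861 -0.2723  0.068 ]
[ 0.452  -0.2478  0.053 ]
[ 0.4477 -0.2878  0.053 ]
```

step_arm --moves '[{"ax": 0,"ay": 0,"az": -3,"dx": -0.004,"dy": -0.042,"dz": 0.0,"jaw": 1},{"ax": 0,"ay": 0,"az": -3,"dx": -0.004,"dy": -0.042,"dz": 0.0,"jaw": 1},{"ax": 0,"ay": 0,"az": -3,"dx": -0.004,"dy": -0.042,"dz": 0.0,"jaw": 1},{"ax": 0,"ay": 0,"az": -3,"dx": -0.004,"dy": -0.042,"dz": 0.0,"jaw": 1},{"ax": 0,"ay": 0,"az": -3,"dx": -0.004,"dy": -0.042,"dz": 0.0,"jaw": 1},{"ax": 0,"ay": 0,"az": -3,"dx": -0.004,"dy": -0.042,"dz": 0.0,"jaw": 1},{"ax": 0,"ay": 0,"az": -1,"dx": 0,"dy": 0,"dz": 0.0,"jaw": 1},{"ax": 0,"ay": 0,"az": 0,"dx": 0,"dy": 0,"dz": 0.0,"jaw": 1},{"ax": 0,"ay": 0,"az": 0,"dx": 0,"dy": 0,"dz": 0.0,"jaw": 1}]'

```text
t: 14.65
eef_pos: [0.4895, -0.2843, 0.2153]
tool_rot: [0.997, -0.077, -0.0, -0.0]
ft_force: [-0.1, -0.8, 0.6]
width: 0.0857
```

Run:
```python
from h import *
import pickle
f=grab('wrist','w12');pickle.dump(f,open('12.pkl','wb'));s=env.state();print(s['t'],s['eef_pos'],s['tool_rot'],s['ft_force'])
```

```text
14.7 [ 0.48974219 -0.28415219  0.2154176 ] [ 9.97059090e-01 -7.66361007e-02 -6.02551560e-05 -2.75277574e-04] [-0.92654053 -0.23778098  0.32654416]
```

View pics/w12.png

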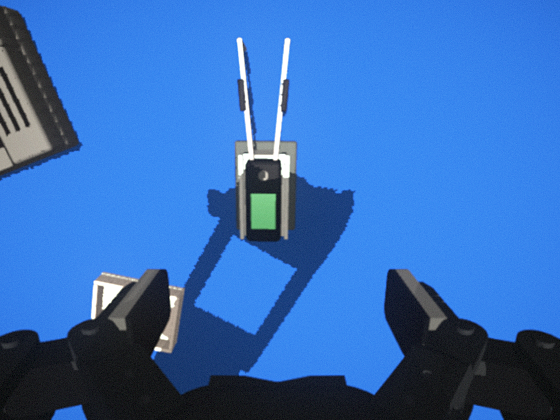

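Run:
```python
from h import *
import pickle
f=pickle.load(open('12.pkl','rb'))
cv2.imwrite('pics/w12c.png',cv2.resize(f['img'][30:250,200:340],(500,786)).astype(np.uint8)[:600])
m=f['img'].max(2)<70
l=np.zeros_like(m);l[75:115,230:300]=m[75:115,230:300]
n,L,st,ce=cv2.connectedComponentsWithStats(l.astype(np.uint8))
for i in range(1,n):
    if st[i][4]>20: print(st[i],ce[i],np.round(onz(f,*ce[i],.064),4))
for u,v,z in [(263,95.5,.064),(239.5,39,.06),(288,39,.06),(264,175,.068),(264,160,.068),(264,241,.068)]: print(np.round(onz(f,u,v,z),4))
```

```text
[ 0.5685 -0.2846  0.064 ]
[ 0.6119 -0.2736  0.06  ]
[ 0.6063 -0.3097  0.06  ]
[ 0.5079 -0.2756  0.068 ]
[ 0.5198 -0.2775  0.068 ]
[ 0.4524 -0.2664  0.068 ]
```

View pics/w12c.png

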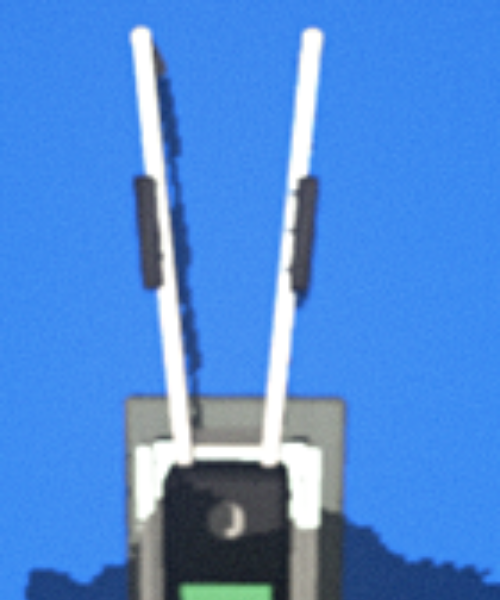

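step_arm --moves '[{"ax": 0,"ay": 0,"az": 0,"dx": 0.04,"dy": -0.001,"dz": -0.02,"jaw": 1},{"ax": 0,"ay": 0,"az": 0,"dx": 0.039,"dy": 0,"dz": -0.02,"jaw": 0.6},{"ax": 0,"ay": 0,"az": 0,"dx": 0,"dy": 0,"dz": -0.04,"jaw": 0.4},{"ax": 0,"ay": 0,"az": 0,"dx": 0,"dy": 0,"dz": -0.025,"jaw": 0.4},{"ax": 0,"ay": 0,"az": 0,"dx": 0,"dy": 0,"dz": 0,"jaw": 0.4},{"ax": 0,"ay": 0,"az": 0,"dx": 0,"dy": 0,"dz": 0,"jaw": 0.4},{"ax": 0,"ay": 0,"az": 0,"dx": 0,"dy": 0,"dz": 0,"jaw": 0.4}]'

```text
t: 15.4
eef_pos: [0.5702, -0.2871, 0.113]
tool_rot: [0.997, -0.077, 0.002, 0.001]
ft_force: [0.1, -0.4, 0.9]
width: 0.0599
```

Run:
```python
from h import *
import pickle
f=grab('wrist','w13');pickle.dump(f,open('13.pkl','wb'));s=env.state();print(s['t'],s['eef_pos'],s['tool_rot'],s['ft_force'],s['width'])
```

```text
15.45 [ 0.57023912 -0.28743237  0.11325448] [ 0.99700524 -0.07729613  0.00209484  0.00121234] [0.14474525 0.33186177 0.28828252] 0.059472169853873005
```

View pics/w13.png

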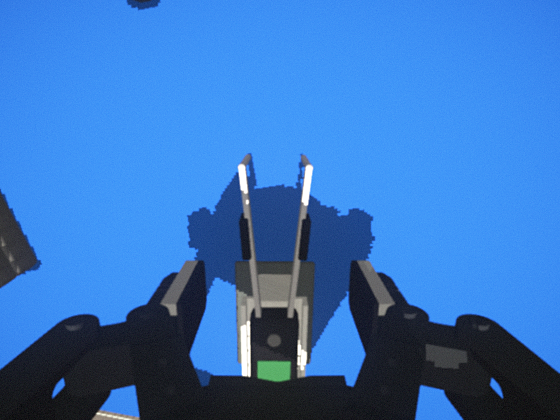

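Run:
```python
from h import *
import pickle
f=pickle.load(open('13.pkl','rb'))
cv2.imwrite('pics/w13c.png',cv2.resize(f['img'][140:340,220:330],(400,727))[:600])
for u,v,z in [(245,238,.064),(304.5,238,.064),(242.5,165,.058),(306.5,165,.058),(274,300,.06)]: print(np.round(onz(f,u,v,z),4))
```

```text
[ 0.5727 -0.2688  0.064 ]
[ 0.5677 -0.3014  0.064 ]
[ 0.6122 -0.2739  0.058 ]
[ 0.6068 -0.3082  0.058 ]
[ 0.53   -0.2783  0.06  ]
```

View pics/w13c.png

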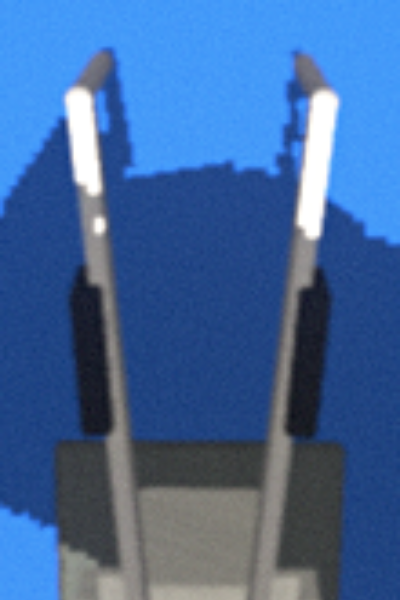

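step_arm --moves '[{"ax": 0,"ay": 0,"az": 0,"dx": 0,"dy": 0.0015,"dz": -0.025,"jaw": 0.4},{"ax": 0,"ay": 0,"az": 0,"dx": 0,"dy": 0,"dz": -0.025,"jaw": 0.4},{"ax": 0,"ay": 0,"az": 0,"dx": 0,"dy": 0,"dz": -0.022,"jaw": 0.4},{"ax": 0,"ay": 0,"az": 0,"dx": 0,"dy": 0,"dz": 0,"jaw": 0.4},{"ax": 0,"ay": 0,"az": 0,"dx": 0,"dy": 0,"dz": 0,"jaw": 0.1},{"ax": 0,"ay": 0,"az": 0,"dx": 0,"dy": 0,"dz": 0,"jaw": -0.1},{"ax": 0,"ay": 0,"az": 0,"dx": 0,"dy": 0,"dz": 0,"jaw": -0.2},{"ax": 0,"ay": 0,"az": 0,"dx": 0,"dy": 0,"dz": 0,"jaw": -0.3},{"ax": 0,"ay": 0,"az": 0,"dx": 0,"dy": 0,"dz": 0,"jaw": -0.3},{"ax": 0,"ay": 0,"az": 0,"dx": 0,"dy": 0,"dz": 0,"jaw": -0.3}]'

```text
t: 16.45
eef_pos: [0.5692, -0.2856, 0.0391]
tool_rot: [0.997, -0.078, 0.001, 0.0]
ft_force: [2.0, -0.6, 0.2]
width: 0.0302
```

Run:
```python
from h import *
import pickle
f=grab('wrist','w14');pickle.dump(f,open('14.pkl','wb'));s=env.state();print(s['t'],s['eef_pos'],s['tool_rot'],s['ft_force'],s['width'])
```

```text
16.5 [ 0.56900287 -0.28544038  0.03880133] [ 9.96992821e-01 -7.74928162e-02  3.69401466e-04  2.04178411e-04] [ 1.21302928 -0.38958606  1.13736426] 0.02981414446970982
```

View pics/w14.png

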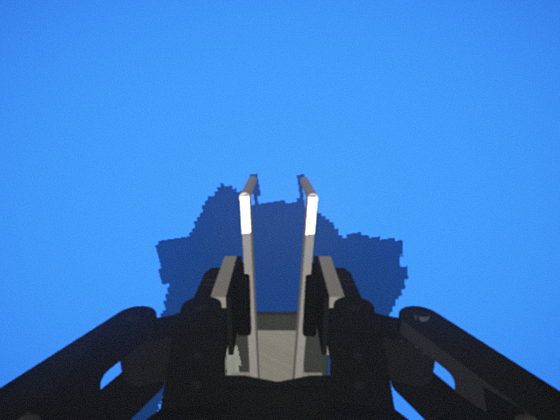

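step_arm --moves '[{"ax": 0,"ay": 0,"az": 0,"dx": 0,"dy": 0,"dz": 0,"jaw": -0.37},{"ax": 0,"ay": 0,"az": 0,"dx": 0,"dy": 0,"dz": 0,"jaw": -0.42},{"ax": 0,"ay": 0,"az": 0,"dx": 0,"dy": 0,"dz": 0,"jaw": -0.42},{"ax": 0,"ay": 0,"az": 0,"dx": 0,"dy": 0,"dz": 0.01,"jaw": -0.42},{"ax": 0,"ay": 0,"az": 0,"dx": 0,"dy": 0,"dz": 0.015,"jaw": -0.42},{"ax": 0,"ay": 0,"az": 0,"dx": 0,"dy": 0,"dz": 0.02,"jaw": -0.42},{"ax": 0,"ay": 0,"az": 0,"dx": 0,"dy": 0,"dz": 0,"jaw": -0.42},{"ax": 0,"ay": 0,"az": 0,"dx": 0,"dy": 0,"dz": 0,"jaw": -0.42}]'

```text
t: 17.3
eef_pos: [0.5691, -0.2857, 0.0844]
tool_rot: [0.997, -0.078, 0.001, 0.001]
ft_force: [0.2, 0.9, -0.4]
width: 0.0253
```

Run:
```python
from h import *
import pickle
g=grab('side','s15');f=grab('wrist','w15');pickle.dump((f,g),open('15.pkl','wb'));s=env.state();print(s['t'],s['eef_pos'],s['tool_rot'],s['ft_force'],s['width'])
cv2.imwrite('pics/s15c.png',np.hstack([cv2.resize(g['img'][280:420,240:427],(400,300),interpolation=cv2.INTER_CUBIC),cv2.resize(f['img'][130:400,140:500],(400,300))]))
```

```text
17.4 [ 0.56797154 -0.28485669  0.08261098] [ 9.96990058e-01 -7.75250097e-02 -7.43022717e-04 -3.80024633e-04] [ 0.24722971 -0.65395088 -0.70979797] 0.025245934763971214
```

View pics/s15c.png

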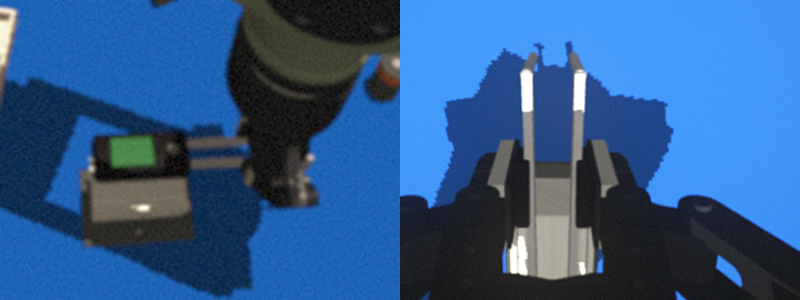

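step_arm --moves '[{"ax": 0,"ay": 0,"az": 0,"dx": 0,"dy": 0,"dz": 0.025,"jaw": -0.43},{"ax": 0,"ay": 0,"az": 0,"dx": -0.002,"dy": 0.015,"dz": 0.025,"jaw": -0.43},{"ax": 0,"ay": 0,"az": 2,"dx": -0.004,"dy": 0.03,"dz": 0,"jaw": -0.43},{"ax": 0,"ay": 0,"az": 2.5,"dx": -0.004,"dy": 0.035,"dz": 0,"jaw": -0.43},{"ax": 0,"ay": 0,"az": 2.5,"dx": -0.004,"dy": 0.035,"dz": 0,"jaw": -0.43},{"ax": 0,"ay": 0,"az": 2.5,"dx": -0.004,"dy": 0.035,"dz": 0,"jaw": -0.43},{"ax": 0,"ay": 0,"az": 2.5,"dx": -0.004,"dy": 0.035,"dz": 0,"jaw": -0.43},{"ax": 0,"ay": 0,"az": 2.5,"dx": -0.004,"dy": 0.035,"dz": 0,"jaw": -0.43},{"ax": 0,"ay": 0,"az": 2.5,"dx": -0.003,"dy": 0.03,"dz": 0,"jaw": -0.43},{"ax": 0,"ay": 0,"az": 2.2,"dx": -0.002,"dy": 0.015,"dz": 0,"jaw": -0.43},{"ax": 0,"ay": 0,"az": 0,"dx": 0,"dy": 0,"dz": 0,"jaw": -0.43},{"ax": 0,"ay": 0,"az": 0,"dx": 0,"dy": 0,"dz": 0,"jaw": -0.43}]'

```text
t: 18.6
eef_pos: [0.5377, -0.021, 0.133]
tool_rot: [0.996, 0.09, -0.0, 0.0]
ft_force: [-0.1, 0.6, -1.2]
width: 0.0246
```

Run:
```python
from h import *
import pickle
g=grab('side','s16');f=grab('wrist','w16');pickle.dump((f,g),open('16.pkl','wb'));s=env.state();print(s['t'],s['eef_pos'],s['tool_rot'],s['ft_force'],s['width'])
cv2.imwrite('pics/s16c.png',cv2.resize(g['img'][170:290,200:360],(800,600),interpolation=cv2.INTER_CUBIC))
```

```text
18.7 [ 0.53802641 -0.02166302  0.13329998] [9.96037080e-01 8.89383612e-02 4.80460925e-05 3.17418389e-04] [ 0.25447933  0.29826691 -1.25159073] 0.024754944260062264
```

View pics/s16c.png

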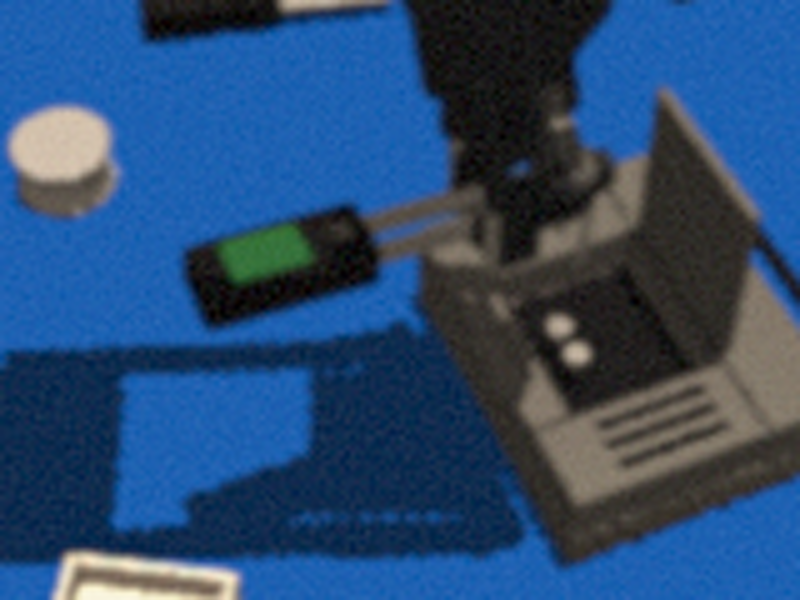

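View pics/w16.png

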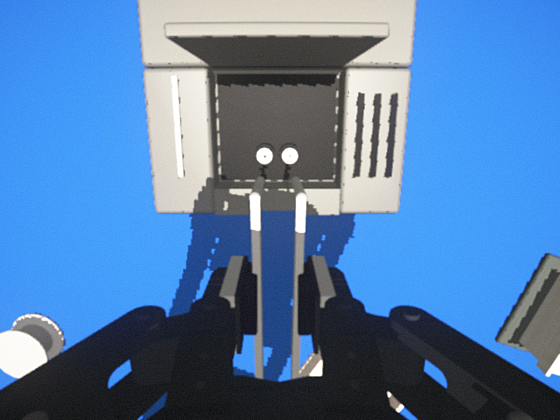

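Run:
```python
from h import *
import pickle
f,g=pickle.load(open('16.pkl','rb'))
cv2.imwrite('pics/w16c.png',cv2.resize(f['img'][135:215,225:335],(770,560),interpolation=cv2.INTER_CUBIC))
```

```text
(no output)
```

View pics/w16c.png

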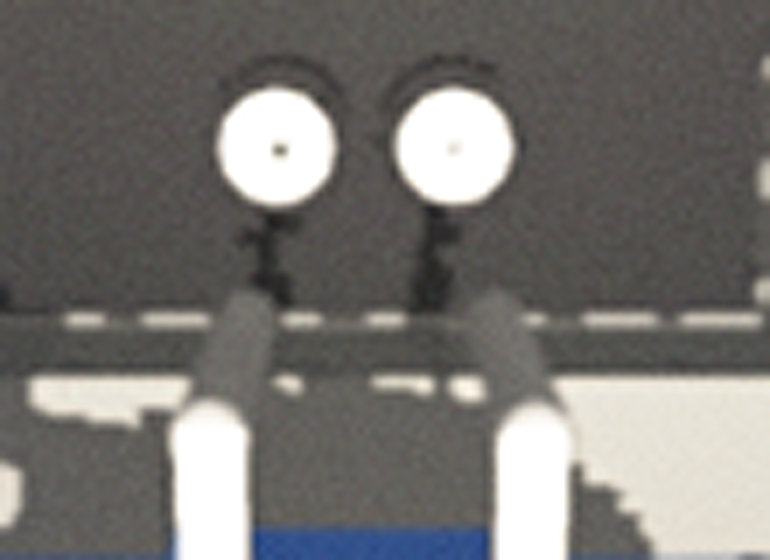

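Run:
```python
from h import *
import pickle
f,g=pickle.load(open('16.pkl','rb'))
for z in (.105,.11,.115):
    a=onz(f,260.7,179,z);b=onz(f,295.3,179,z);print(z,a,b,np.linalg.norm(a-b),(a+b)/2)
for z in (.15,.155):
    a=onz(f,255.3,195.7,z);b=onz(f,301.1,196,z);print('elb',z,a,b,np.linalg.norm(a-b),(a+b)/2)
P=[]
for c,a in discs(f,(248,140,306,170),150): X=onz(f,*c,.044);P.append(X);print(c,a,X)
d=P[0]-P[1];print(np.linalg.norm(d),(P[0]+P[1])/2,np.arctan2(d[0],-d[1]))
```

```text
0.105 [ 0.57287588 -0.00655231  0.105     ] [ 0.57578956 -0.0226176   0.105     ] 0.0163273740658411 [ 0.57433272 -0.01458496  0.105     ]
0.11 [ 0.57387314 -0.0066047   0.11      ] [ 0.57670091 -0.02219635  0.11      ] 0.015846009200108896 [ 0.57528702 -0.01440052  0.11      ]
0.115 [ 0.57487039 -0.00665708  0.115     ] [ 0.57761227 -0.0217751   0.115     ] 0.015364644334376685 [ 0.57624133 -0.01421609  0.115     ]
elb 0.15 [ 0.57564239 -0.00614901  0.15      ] [ 0.57840577 -0.0219922   0.15      ] 0.016082382067507443 [ 0.57702408 -0.01407061  0.15      ]
elb 0.155 [ 0.5768888 -0.0062365  0.155    ] [ 0.57954129 -0.0214439   0.155     ] 0.015436993537068658 [ 0.57821505 -0.0138402   0.155     ]
[264.03250961 155.49599416] [ 16.875    16.875   219.40625] [ 0.57593462 -0.00547082  0.044     ]
[289.44246335 155.46204102] [ 17.        16.75     219.578125] [ 0.57881475 -0.02123606  0.044     ]
0.01602615745695426 [ 0.57737468 -0.01335344  0.044     ] -2.960896474005181
```

step_arm --moves '[{"ax": 0,"ay": 0,"az": 0,"dx": 0.001,"dy": 0.001,"dz": -0.02,"jaw": -0.43},{"ax": 0,"ay": 0,"az": 0,"dx": 0,"dy": 0,"dz": -0.02,"jaw": -0.43},{"ax": 0,"ay": 0,"az": 0,"dx": 0,"dy": 0,"dz": -0.015,"jaw": -0.43},{"ax": 0,"ay": 0,"az": 0,"dx": 0,"dy": 0,"dz": 0,"jaw": -0.43},{"ax": 0,"ay": 0,"az": 0,"dx": 0,"dy": 0,"dz": 0,"jaw": -0.43}]'

```text
t: 19.2
eef_pos: [0.5389, -0.0203, 0.0784]
tool_rot: [0.996, 0.089, -0.0, 0.0]
ft_force: [0.3, -0.0, -0.0]
width: 0.0247
```

Run:
```python
from h import *
import pickle
g=grab('side','s17');f=grab('wrist','w17');pickle.dump((f,g),open('17.pkl','wb'));s=env.state();print(s['t'],s['eef_pos'],s['tool_rot'],s['ft_force'],s['width'])
cv2.imwrite('pics/w17c.png',np.hstack([cv2.resize(f['img'][135:215,225:335],(550,400),interpolation=cv2.INTER_CUBIC),cv2.resize(g['img'][210:270,285:322],(247,400),interpolation=cv2.INTER_CUBIC)]))
```

```text
19.3 [ 0.53981486 -0.02011563  0.07950486] [9.96001628e-01 8.93278468e-02 1.07425701e-03 3.73408179e-04] [-0.27264681 -0.7073155   0.38709386] 0.024594189071586985
```

View pics/w17c.png

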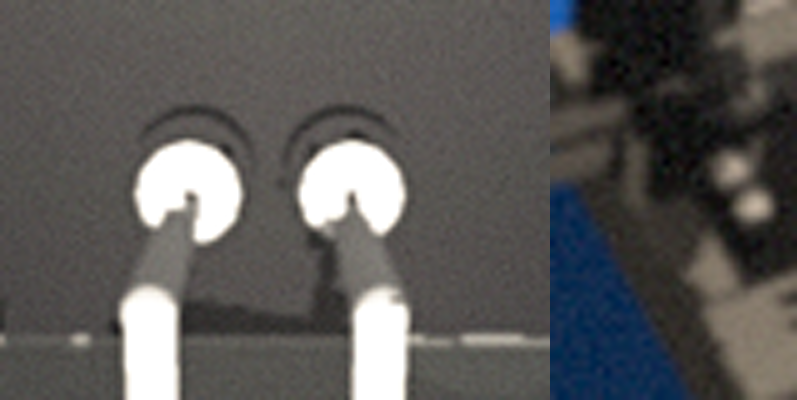

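Run:
```python
from h import *
import pickle
f,g=pickle.load(open('17.pkl','rb'))
for z in (.055,.0567):
    a=onz(f,260.6,179,z);b=onz(f,294.6,178.8,z);print(z,a,b,np.linalg.norm(a-b),(a+b)/2)
for p in [(187,192),(352,192)]: print(onz(f,225+p[0]/5,135+p[1]/5,.044))
```

```text
0.055 [ 0.57529207 -0.00533733  0.055     ] [ 0.57817745 -0.02073096  0.055     ] 0.015661716203121952 [ 0.57673476 -0.01303415  0.055     ]
0.0567 [ 0.57562877 -0.00535628  0.0567    ] [ 0.57848453 -0.0205919   0.0567    ] 0.015500944779668601 [ 0.57705665 -0.01297409  0.0567    ]
[ 0.57601363 -0.00561821  0.044     ]
[ 0.57889373 -0.02150429  0.044     ]
```

step_arm --moves '[{"ax": 0,"ay": 0,"az": 0,"dx": 0,"dy": -0.0005,"dz": -0.006,"jaw": -0.425},{"ax": 0,"ay": 0,"az": 0,"dx": 0,"dy": 0,"dz": -0.005,"jaw": -0.425},{"ax": 0,"ay": 0,"az": 0,"dx": 0,"dy": 0,"dz": -0.004,"jaw": -0.425},{"ax": 0,"ay": 0,"az": 0,"dx": 0,"dy": 0,"dz": 0,"jaw": -0.425},{"ax": 0,"ay": 0,"az": 0,"dx": 0,"dy": 0,"dz": 0,"jaw": -0.425},{"ax": 0,"ay": 0,"az": 0,"dx": 0,"dy": 0,"dz": 0,"jaw": -0.425}]'

```text
t: 19.9
eef_pos: [0.5385, -0.0197, 0.0635]
tool_rot: [0.996, 0.09, -0.0, -0.0]
ft_force: [-2.3, -1.2, 1.3]
width: 0.0248
```

Run:
```python
from h import *
import pickle
Z=[];F=[]
for i in range(5):
    f=eyes.grab_frame('wrist');s=env.state();Z.append(s['eef_pos']);F.append(s['ft_force'])
g=grab('side','s18');pickle.dump((f,g),open('18.pkl','wb'));cv2.imwrite('pics/w18.png',f['img'])
print(s['t'],np.mean(Z,0),np.mean(F,0),s['width'],s['tool_rot'],s['qd'])
cv2.imwrite('pics/w18c.png',np.hstack([cv2.resize(f['img'][135:215,225:335],(550,400),interpolation=cv2.INTER_CUBIC),cv2.resize(g['img'][210:270,285:322],(247,400),interpolation=cv2.INTER_CUBIC)]))
```

```text
20.15 [ 0.53863805 -0.0196903   0.06347731] [-0.77701429  0.02360085  1.52440679] 0.024461838464287615 [9.95955292e-01 8.98501850e-02 3.29395754e-05 1.91381112e-05] [-0.00170609  0.00144398  0.00057234  0.00037726  0.00030086  0.0005276 ]
```

View pics/w18c.png

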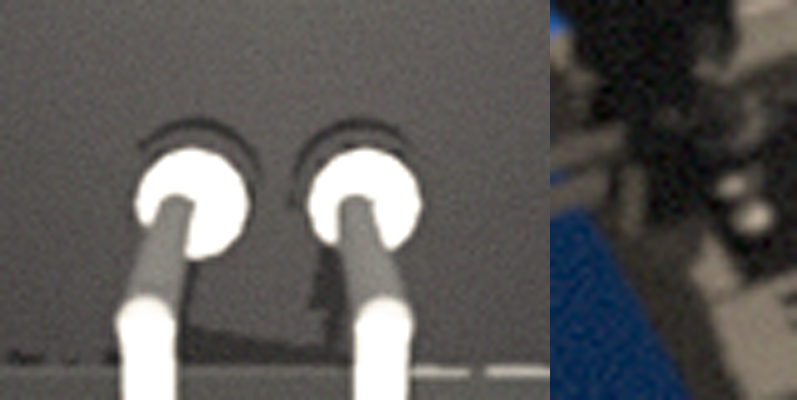

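View pics/s18.png

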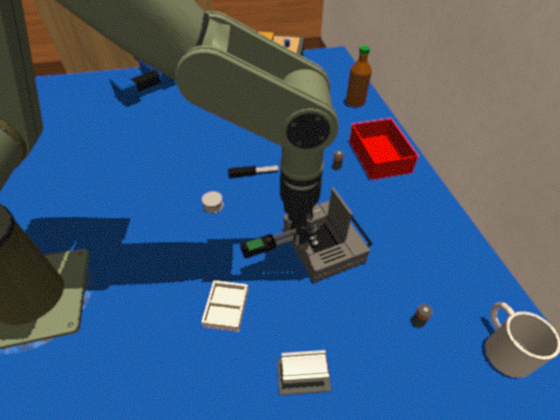

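step_arm --moves '[{"ax": 0,"ay": 0,"az": 0,"dx": 0,"dy": 0,"dz": 0.0055,"jaw": -0.43},{"ax": 0,"ay": 0,"az": 0,"dx": 0.0015,"dy": -0.001,"dz": 0,"jaw": -0.43},{"ax": 0,"ay": 0,"az": 0,"dx": 0,"dy": 0,"dz": 0,"jaw": -0.43},{"ax": 0,"ay": 0,"az": 0,"dx": 0,"dy": 0,"dz": -0.0025,"jaw": -0.43},{"ax": 0,"ay": 0,"az": 0,"dx": 0,"dy": 0,"dz": -0.002,"jaw": -0.43},{"ax": 0,"ay": 0,"az": 0,"dx": 0,"dy": 0,"dz": 0,"jaw": -0.43},{"ax": 0,"ay": 0,"az": 0,"dx": 0,"dy": 0,"dz": 0,"jaw": -0.43}]'

```text
t: 20.9
eef_pos: [0.5402, -0.0208, 0.0643]
tool_rot: [0.996, 0.09, -0.0, 0.0]
ft_force: [-0.5, -0.3, 0.6]
width: 0.0246
```

Run:
```python
from h import *
import pickle
Z=[];F=[];W=[]
for i in range(14):
    f=eyes.grab_frame('wrist');s=env.state();Z.append(s['eef_pos']);F.append(s['ft_force']);W.append(s['width'])
pickle.dump(f,open('19.pkl','wb'));cv2.imwrite('pics/w19.png',f['img'])
print(s['t'],np.mean(Z,0),np.mean(F,0),np.std(F,0),np.mean(W),s['tool_rot'])
cv2.imwrite('pics/w19c.png',cv2.resize(f['img'][135:215,225:335],(770,560),interpolation=cv2.INTER_CUBIC))
```

```text
21.6 [ 0.54019398 -0.02080605  0.06440988] [-0.03815592 -0.45286829  1.25516304] [0.44412422 0.4653539  0.54161595] 0.024679829601061496 [9.95956904e-01 8.98323200e-02 1.32239477e-05 2.07661915e-05]
```

View pics/w19c.png

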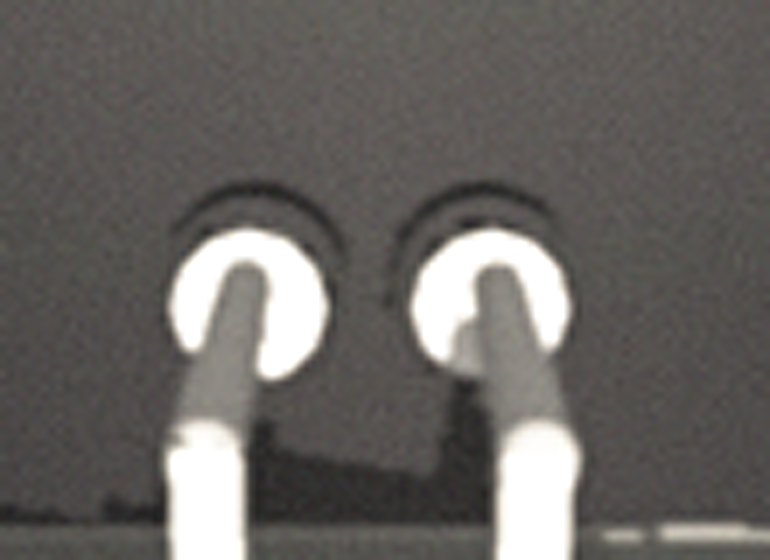

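Run:
```python
from rig import env
print(env.job_done()); s=env.state(); print(s['t'],s['eef_pos'],s['width'],s['ft_force'])
```

```text
the job is handed in; nothing more can be done
None
the job is handed in; nothing more can be done
```

The job is handed in, at about 21.6 s of the 69 s allowed. It returned no verdict.

**What I did:** I levered the cover open with the pry blade in the notch until it stood at about 1.5 rad. I then laid the pry tool back where it had been and let go. I lifted the tweezers off the stand, squeezed them to 24.7 mm over the pads, and pressed both tips onto the contacts. They are still held there.

**Last checks:**
- **Alignment:** contact spacing measured 16.0 mm in three views, and the width over the pads gives the same tip spacing. My first press was up to about 2 mm off centre, so I lifted, shifted and pressed again. In the last wrist picture both tips are within about 1 mm of the contact centres.
- **Pressing depth:** my two estimates disagreed. The tool height gives about 2.4 mm, and the noisy force reading gives 3 to 4 mm. Both are inside the 1 to 6 mm limit.
- **Rest of the scene:** the side picture taken just before that last small correction shows the cover upright, the pry tool on the table, and the spool, dish, battery cells and screwdriver apparently where they started. I did not measure them, and the arm partly blocked the view behind it. The tool was level and steady.

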